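# Index the ear to its next view

## Robot

A 7-joint arm with a two-finger parallel gripper is mounted at the origin on the work surface. World frame = base frame: x ahead of the robot, y to its left, z up, the work surface at z = 0. Lengths are in mm, angles in rad, forces in N, time in s.
With the tool pointing down it reaches from about 425 to 1025 mm from the base axis. Payload 9.4 kg.
Tool frame: the origin (TCP) lies on the front face of the gripper's body, between the roots of the fingers; the fingertips stand 73 mm ahead of it and the grasp point (between the pads) lies 54 mm ahead of it; z points along the fingers, y is the line along which they close (so a half turn about z gives the same grasp; the last joint's range is limited). The gripper opens to 85 mm and grips with 20 to 120 N. Pads are 22 mm wide; open, the fingers measure 114 mm over their backs; the gripper's body (76 mm by 85 mm) begins 54 mm behind the grasp point. The pads swing forward as they close: fully open they stand 13 mm farther back than shut.
Start: joints at [1.268, 0.599, -0.003, 1.599, 0.002, 0.943, -0.08], TCP at [162.311, -706.597, 303.875] pointing down, gripper open.
Joint ranges: [-2.57, 2.57], [-0.35, 1.97], [-1.29, 1.29], [0.11, 2.56], [-1.05, 4.19], [0.11, 1.86], [-2.63, 2.63]. Speed limits (rad/s): [2.22, 2.22, 3.01, 3.01, 3.14, 3.14, 3.14].

## Interface

Orientations are given as a unit quaternion [x, y, z, w].
In Python, from plant import robot gives the robot as it stands.
- The arm moves only by the tool carry_out, never from a script. Its argument "commands" is a list of rows, each a list of 7 numbers: the turn, a rotation vector about the tool's x, y, z in rad, then the shift along the tool's x, y, z in mm, then the gripper's target within -1 to 1 (fully open at 1, half-way at 0, shut at -1). In form: [[ax, ay, az, dx, dy, dz, hand], ...]. A call has 1 to 8 rows; each row shifts and turns the commanded pose from where the row before left it, along the tool's axes as they then stand; what a row does not reach is not made up. A row lasts 1/10 s, in which the tool goes at most 50 mm and 8.59 degrees, less where a joint would pass 70% of its speed; a pose out of reach is approached as far as the arm can. A call with a gripper value outside its range is refused whole. The fingers move at their own pace and stop on an object; the grip force is fixed at half the most. Time passes only in rows, so rows that do not move let the fingers close. It gives the time, the measured TCP pose, the force, the opening and the grip force at its end, in the units of the state.
- robot.state(): the state, without advancing time (a new reading comes with each control period).
- robot.capture(name): name is "scene" or "top" or "wrist"; returns the picture (384x512x3 uint8, red, green, blue); there is no depth.
- robot.camera_model(name): a dict with "fx", "fy", "cx", "cy" (pixels), "extrinsics" (4x4, takes a point from world to camera coordinates); the wrist camera has in their place "mount" (4x4, takes a point from camera to tool coordinates, whose origin is the TCP and whose axes are the flange's). Camera axes: x right, y down, z forward; pixel columns grow to the right and rows downward; lengths in mm; the calibration is good to about 2 mm. A picture is of the moment at which its call begins: read the wrist's pose just before it. camera_model takes no time and is no camera call.
- robot.job_done(): hands the job in; it is judged then, once.
The state is a dict: "time_s": time; "joints": joint angles; "qd": joint speeds; "joint_torque": joint torques, N m; "ee_pos": TCP position; "tool_rot": TCP orientation; "force": force on the tool from outside, world axes, zero at the start; "ft_torque": the same for the moment, N m; "grip_width": finger opening in mm; "grasp_force": force on a finger pad.
Only numpy, scipy, OpenCV 4.12 (cv2) and the standard library are available. Lean on these libraries where they do the work, as an engineer would, in place of code of your own. Each camera call takes 0.05 s, during which the arm holds its last target. There are 200 camera calls.

## Task

The ear of maize on the turntable has been photographed from this side. With the fingertips, press the orange plunger all the way in, swing the table round with it to the next hole, the one beside the green magnet (not the white), and let the plunger spring fully back up so the table is locked there. Keep the ear standing on the table, and leave the spare ear, the lens and the calibration tile where they are.

Things in the scene. Friction and masses are not known exactly. Their poses are not given: they have to be found in the camera images.
- turntable (a joint): Angle of the black turntable. 0 = starting hole, positive = anticlockwise from above. Holes at -60, -30, 0, 30 and 60 degrees (one step = 0.5236 rad = 68 mm at the plunger); stops at +-64. Plunger up: locked, about 1 degree of play. Plunger pressed 13 mm or more: turns against friction of about 0.22 N m (1.7 N at the plunger) and stays where left.
- plunger (a joint): Travel of the orange spring plunger: 0 = up (locked in a hole), grows as it is pressed straight down, stop at 0.016 m. Frees the table from 0.013 m. Spring force 5 N up, 9.5 N at the stop. Let go between holes it rises only to about 0.011 m and rides under the plate (the table can still be pushed); over a hole it snaps up by itself, and its round nose draws the table in from up to about 4 mm beside the hole.
- plunger_dish (a point): Centre of the inner floor of the plunger's head, an orange round dish open at the top: 52 mm across, 44 mm inside; floor 74 mm above the bench when up, rim 9 mm above the floor. Shut fingertips fit inside, press the floor and can push sideways on the rim. It is carried on the turntable's arm, 130 mm from the axis, and moves with table and plunger.
- table_centre (a point): Point on the vertical axis of the turntable, at its top face, 44 mm above the bench. The black disc is 180 mm across; it turns on a round grey metal stage 370 mm across whose top, with the five dark holes, is 30 mm above the bench. The ear stands here.
- green_magnet: Green round magnet fixed on the stage, 24 mm across, 7 mm high, origin at the centre of its underside, 30 mm above the bench. It lies 169 mm from the turntable axis, on the same bearing as the hole it marks (the hole is 39 mm nearer the axis). It marks the next hole, one step (30 degrees) from the start, on either side.
- white_magnet: White round magnet, same size, marks the neighbouring hole on the other side in the same way: the previous view, not to be used.
- ear: Yellow ear of maize standing upright on a round black foot 72 mm across, loose on the middle of the turntable; 143 mm high in all (top 187 mm above the bench), 46 mm thick, about 0.28 kg. Origin at the centre of the foot's underside, z up along the ear.
- spare_ear: Bystander: spare yellow ear, 140 mm long and 44 mm thick, lying along its x axis on a white block 110 x 60 mm, loose on the bench; 55 mm high in all. Origin under the block's centre.
- lens: Bystander: loose black camera lens standing on end, 52 mm across, 58 mm high. Origin at the centre of its underside.
- calib: Bystander: loose black and white checkered tile 80 x 80 x 10 mm. Origin at the centre of its underside.
Not all that is in view belongs to the job. Leave any blue or red look-alike of the ear alone.

How it is judged:
By the outcome, as a careful person would: the job done as asked, in the order asked, and still so for the second after the job is handed in, with the robot touching nothing.
It also fails if it takes over 40 s, if anything falls off the work surface, if the arm or the gripper's body presses on something with over 40 N, if the wrist force passes 120 N, or if a joint passes its speed limit or range.

## Working session

There is one attempt and no reset: what is moved stays moved. The work goes in short steps, Python scripts to look and compute and a tool call to move; the robot and the scene stay as the last step left them, time stands still between calls to the robot, and variables do not carry over. Pictures are saved under pics/ and viewed, at most 10 in all, crops included, and the job is handed in when it is done.

Besides the shell and the picture viewer there is one more tool, called after "Emit:" as name([rows], argument=value, ...), one row to a line, values as JSON. carry_out: Moves the arm, as the interface text tells. Its arguments: {"type":"object","properties":{"commands":{"type":"array"}},"required":["commands"]}

```bash
mkdir -p pics; python3 - <<'E'
from plant import robot
import cv2,numpy as np
s=robot.state();print(s)
a=robot.capture("scene");b=robot.capture("top")
cv2.imwrite("pics/scene.png",a[:,:,::-1]);cv2.imwrite("pics/top.png",b[:,:,::-1])
E
```

```text
{'time_s': 0.0, 'joints': array([ 1.26834804,  0.60009783, -0.0025274 ,  1.60012905,  0.00181525,
        0.94290608, -0.07983335]), 'qd': array([ 0.00210919,  0.00022666, -0.00118664,  0.00056862,  0.00032602,
        0.00091939, -0.00011831]), 'joint_torque': array([ 4.19355511e-04, -7.76446223e+01,  1.56483505e+00, -2.58013666e+01,
        1.22721959e-02,  8.99901206e-03,  2.35787496e-06]), 'ee_pos': array([ 162.18187559, -706.25751587,  303.03712219]), 'tool_rot': array([ 9.93634996e-01,  1.12645035e-01, -1.66973571e-04, -7.50958805e-04]), 'force': array([-0.3294094 ,  0.04259989, -0.18996697]), 'ft_torque': array([ 0.02633328, -0.01734378,  0.02706513]), 'grasp_force': 0.0, 'grip_width': 85.57011164588451}
```

View pics/scene.png

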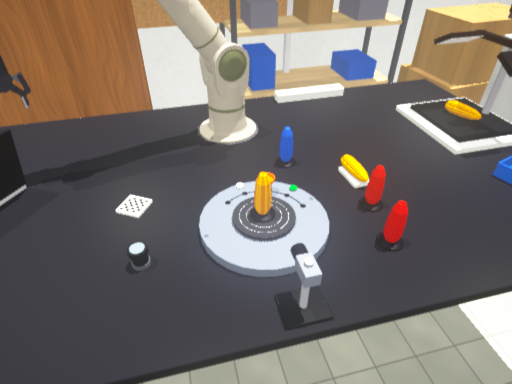

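View pics/top.png

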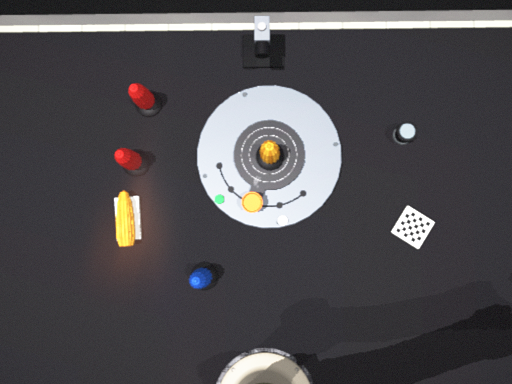

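The top view shows the orange dish at (252,202), the green magnet at (220,199), the white magnet at (282,220) and the disc centre near (269,155). Other orange or yellow things are the ear top at (269,152) and the spare ear at (125,220). Only the dish is round, open and on the arm between the magnets, so it is the plunger.

```bash
cat > h.py <<'E'
import cv2,numpy as np
from plant import robot
def ray(m,u,v,z,E=None):
    E=m["extrinsics"] if E is None else E
    E=np.array(E);R,t=E[:3,:3],E[:3,3]
    d=R.T@np.array([(u-m["cx"])/m["fx"],(v-m["cy"])/m["fy"],1]);c=-R.T@t
    return c+d*(z-c[2])/d[2]
def blobs(img,lo,hi,amin=15):
    h=cv2.cvtColor(img,cv2.COLOR_RGB2HSV);k=cv2.inRange(h,lo,hi)
    n,_,st,c=cv2.connectedComponentsWithStats(k)
    return [(c[i].round(1),st[i]) for i in range(1,n) if st[i][4]>=amin]
E
python3 - <<'E'
from h import *
b=cv2.imread("pics/top.png")[:,:,::-1].copy();m=robot.camera_model("top")
for n,lo,hi,z in [("orange",(8,120,120),(24,255,255),83),("green",(50,120,80),(80,255,255),37)]:
    for c,s in blobs(b,lo,hi): print(n,c,s,ray(m,*c,z).round(1))
g=cv2.cvtColor(b,cv2.COLOR_RGB2GRAY)
k=(g[205:235,270:297]>225).astype(np.uint8);n,_,st,c=cv2.connectedComponentsWithStats(k)
for i in range(1,n): 
    if st[i][4]>10: print("white",c[i]+[270,205],st[i],ray(m,*(c[i]+[270,205]),37).round(1))
# stage outline
k=cv2.inRange(g,110,255); k[:50]=0
cs,_=cv2.findContours(k,cv2.RETR_EXTERNAL,cv2.CHAIN_APPROX_NONE)
c=max([c for c in cs if abs(c.mean(0)[0]-[269,155]).max()<40],key=cv2.contourArea);e=cv2.fitEllipse(cv2.convexHull(c));print(e,ray(m,*e[0],30))
x,y,s=252,202,60
im=cv2.resize(b[y-s:y+s,x-s:x+s],None,fx=5,fy=5);cv2.imwrite("pics/crop.png",im[:,:,::-1])
w=robot.camera_model("wrist");print(w)
E
```

```text
orange [269.2 152.5] [259 140  21  24 315] [612.2 -14.8  83. ]
orange [129.  220.7] [117 190  18  57 340] [447.6 325.7  83. ]
orange [252.6 201. ] [242 191  21  21 125] [493.5  26.   83. ]
orange [115.2 225.8] [115 218   2  15  18] [435.4 358.9  83. ]
green [219.1 198.9] [215 195   9   9  61] [502.7 112.8  37. ]
white [282.80952381 215.27380952] [  0   0  27  22 504] [460.5 -47.6  37. ]
((268.7513427734375, 156.31544494628906), (143.2008056640625, 144.76620483398438), 88.23056030273438) [611.54154425 -12.88590537  30.        ]
{'fx': 299.168345431155, 'fy': 299.168345431155, 'cx': 260.67743099196804, 'cy': 194.24796010516172, 'mount': array([[ 1.21581207e-04, -9.45923217e-01, -3.24390588e-01,
         8.36075848e+01],
       [ 9.99999301e-01, -2.66594086e-04,  1.15218712e-03,
        -1.15710094e+00],
       [-1.17636116e-03, -3.24390501e-01,  9.45922523e-01,
        -6.91682134e+01],
       [ 0.00000000e+00,  0.00000000e+00,  0.00000000e+00,
         1.00000000e+00]])}
```

View pics/crop.png

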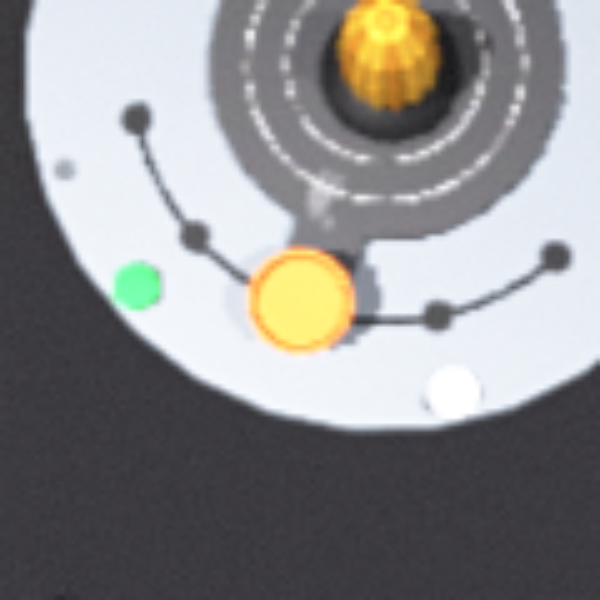

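The close crop confirms the orange round dish at about (252,202), with the green magnet one hole to its left and the white one to its right. I'll shut the fingers, turn the wrist so its camera stays clear of the ear, and head over.

Emit:
carry_out([
  [0,0,-0.146,0,0,0,-1],
  [0,0,-0.146,0,0,0,-1],
  [0,0,-0.146,0,0,0,-1],
  [0,0,-0.146,0,0,0,-1],
  [0,0,-0.146,0,0,0,-1],
  [0,0,-0.146,0,0,0,-1],
  [0,0,-0.146,0,0,0,-1],
  [0,0,-0.146,0,0,0,-1],
])

```text
time_s: 0.9
ee_pos: [162.2, -706.4, 303.4]
tool_rot: [0.765, 0.644, 0.0, -0.0]
force: [-0.6, -0.1, 0.3]
grip_width: 0.0
grasp_force: 0.0
```

```bash
cat >> h.py <<'E'
from scipy.spatial.transform import Rotation as Ro
def totool(target):
    s=robot.state();R=Ro.from_quat(s["tool_rot"]).as_matrix()
    print("t",s["time_s"],"pos",s["ee_pos"].round(1),"xbearing",np.degrees(np.arctan2(R[1,0],R[0,0])).round(1),"tilt",R[:,2].round(4),"F",s["force"].round(1),"grip",round(s["grip_width"],1))
    print("tool delta",(R.T@(np.array(target)-s["ee_pos"])).round(1))
def wristE():
    s=robot.state();T=np.eye(4);T[:3,:3]=Ro.from_quat(s["tool_rot"]).as_matrix();T[:3,3]=s["ee_pos"]
    return np.linalg.inv(T@robot.camera_model("wrist")["mount"])
E
python3 -c "
from h import *
m=robot.camera_model('top')
print(ray(m,252.4,201.8,83),ray(m,282.8,220,37))
totool([491,28,304])"
```

```text
[491.60286845  26.49280372  83.        ] [448.62468515 -47.44351564  37.        ]
t 0.9 pos [ 162.2 -706.4  303.4] xbearing 80.2 tilt [-3.e-04  8.e-04 -1.e+00] F [-0.6 -0.1  0.3] grip 0.0
tool delta [ 7.797e+02  1.990e+02 -2.000e-01]
```

Emit:
carry_out([
  [0,0,0,45,11.5,0,-1],
  [0,0,0,45,11.5,0,-1],
  [0,0,0,45,11.5,0,-1],
  [0,0,0,45,11.5,0,-1],
  [0,0,0,45,11.5,0,-1],
  [0,0,0,45,11.5,0,-1],
  [0,0,0,45,11.5,0,-1],
  [0,0,0,45,11.5,0,-1],
])

```text
time_s: 1.7
ee_pos: [316.6, -366.6, 303.8]
tool_rot: [0.767, 0.642, -0.0, -0.0]
force: [1.3, -0.1, -0.1]
grip_width: 0.3
grasp_force: 0.0
```

Emit:
carry_out([
  [0,0,0,45,11.5,0,-1],
  [0,0,0,45,11.5,0,-1],
  [0,0,0,45,11.5,0,-1],
  [0,0,0,45,11.5,0,-1],
  [0,0,0,45,11.5,0,-1],
  [0,0,0,45,11.5,0,-1],
  [0,0,0,45,11.5,0,-1],
  [0,0,0,0,0,0,-1],
])

```text
time_s: 2.5
ee_pos: [453.4, -66.6, 304.2]
tool_rot: [0.764, 0.645, 0.002, -0.0]
force: [-0.5, -1.2, -1.0]
grip_width: -0.2
grasp_force: 0.0
```

```bash
python3 -c "
from h import *
totool([491,27,304])"
```

```text
t 2.5 pos [453.4 -66.6 304.2] xbearing 80.4 tilt [ 0.0026  0.0025 -1.    ] F [-0.5 -1.2 -1. ] grip -0.2
tool delta [98.6 21.4  0.6]
```

Emit:
carry_out([
  [0,0,0,40,8,15,-1],
  [0,0,0,40,8,15,-1],
  [0,0,0,18,5,15,-1],
  [0,0,0,0,0,15,-1],
  [0,0,0,0,0,0,-1],
  [0,0,0,0,0,0,-1],
])

```text
time_s: 3.1
ee_pos: [488.6, 19.7, 243.8]
tool_rot: [0.767, 0.642, -0.001, -0.0]
force: [0.3, 0.3, 0.1]
grip_width: -0.1
grasp_force: 0.0
```

```bash
python3 - <<'E'
from h import *
totool([491,27,304]);E=wristE();w=robot.camera_model("wrist")
a=robot.capture("wrist");cv2.imwrite("pics/w1.png",a[:,:,::-1])
for n,lo,hi,z in [("orange",(5,120,100),(24,255,255),83),("green",(45,100,60),(85,255,255),37)]:
    for c,s in blobs(a,lo,hi,150): print(n,c,s,ray(w,*c,z,E).round(1),ray(w,s[0]+s[2]/2,s[1]+s[3]/2,z,E).round(1))
E
```

```text
t 3.1 pos [488.6  19.7 243.8] xbearing 79.8 tilt [-1.3e-03 -4.0e-04 -1.0e+00] F [0.3 0.3 0.1] grip -0.1
tool delta [  7.6   1.1 -60.2]
orange [266.3 187.3] [ 235  157   61   62 1029] [494.5  30.2  83. ] [493.8  29.8  83. ]
orange [437.9 235.9] [ 381  186  131  119 7012] [631.2 -38.4  83. ] [638.6 -49.   83. ]
green [259.3  78. ] [246  64  28  29 620] [503.6 113.9  37. ] [504.1 113.4  37. ]
```

View pics/w1.png

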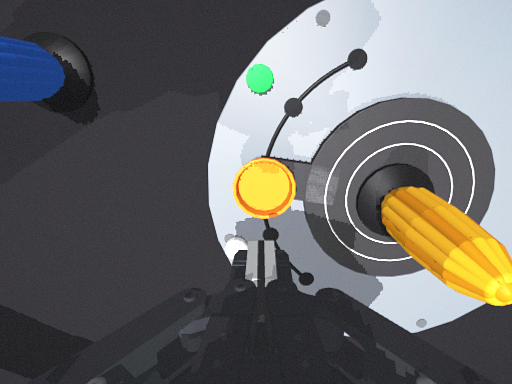

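The wrist view shows the dish at (265,188), about (493,29) mm, with the green magnet at (259,78) and its hole at (293,107). This agrees with the top view to about 2 mm.

Emit:
carry_out([
  [0,0,0,5,1.5,20,-1],
  [0,0,0,5,1.2,20,-1],
  [0,0,0,0,0,20,-1],
  [0,0,0,0,0,16,-1],
  [0,0,0,0,0,0,-1],
  [0,0,0,0,0,0,-1],
  [0,0,0,0,0,0,-1],
])

```text
time_s: 3.85
ee_pos: [493.8, 29.3, 169.0]
tool_rot: [0.767, 0.642, 0.001, 0.001]
force: [0.5, -0.9, 0.1]
grip_width: 0.4
grasp_force: 0.0
```

```bash
python3 - <<'E'
from h import *
E=wristE();w=robot.camera_model("wrist")
a=robot.capture("wrist");cv2.imwrite("pics/w2.png",cv2.resize(a[150:350,150:400],None,fx=3,fy=3)[:,:,::-1])
for c,s in blobs(a,(5,120,100),(24,255,255),150): print(c,s,ray(w,s[0]+s[2]/2,s[1]+s[3]/2,83,E).round(1))
totool([493,29,160])
E
```

```text
[260.  231.3] [ 215  201   88   72 2992] [493.6  34.7  83. ]
[470.7 296.6] [ 414  235   98  149 9285] [611.5 -38.4  83. ]
t 3.9 pos [493.7  29.4 169. ] xbearing 79.8 tilt [ 1.7e-03  1.0e-04 -1.0e+00] F [0.8 0.9 0.2] grip -0.3
tool delta [-0.5 -0.7  9. ]
```

View pics/w2.png

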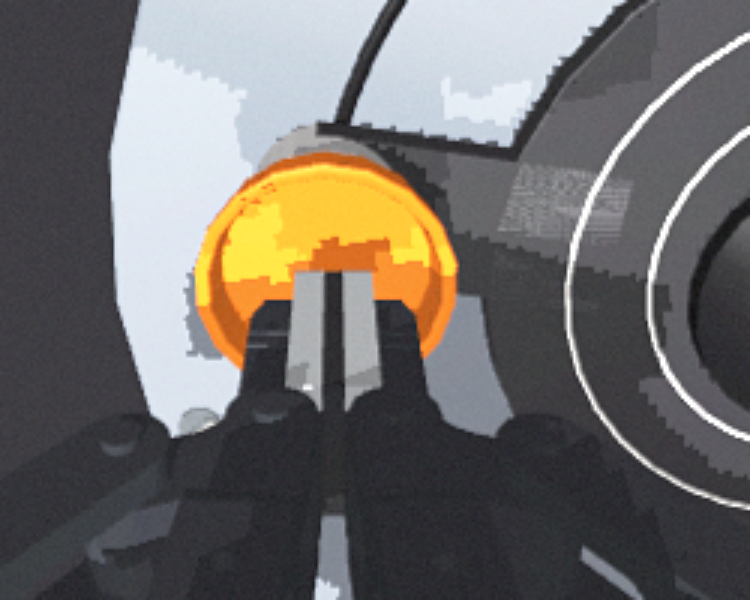

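```bash
python3 - <<'E'
from h import *
E=wristE();w=robot.camera_model("wrist");s=robot.state()
R=Ro.from_quat(s["tool_rot"]).as_matrix()
for u,v,z in [(259,202,83),(260.7,240,96),(215.5,245,83),(302,245,83)]:
    p=ray(w,u,v,z,E);print(p.round(1),(R.T@(p-s["ee_pos"])).round(1))
E
```

```text
[497.4  55.9  83. ] [26.7 -1.2 86. ]
[495.3  39.3  96. ] [10.1 -0.3 73. ]
[467.7  34.1  83. ] [  0.  -26.6  85.9]
[517.3  25.2  83. ] [ 0.  23.7 86. ]
```

Emit:
carry_out([
  [0,0,0,0.5,-1,10,-1],
  [0,0,0,0,0,10,-1],
  [0,0,0,0,0,5,-1],
  [0,0,0,0,0,0,-1],
])

```text
time_s: 4.3
ee_pos: [492.6, 30.3, 142.2]
tool_rot: [0.767, 0.642, -0.0, -0.0]
force: [1.1, -1.4, 5.4]
grip_width: -0.2
grasp_force: 2.8
```

Emit:
carry_out([
  [0,0,0,0,0,4,-1],
  [0,0,0,0,0,4,-1],
  [0,0,0,0,0,3,-1],
  [0,0,0,0,0,0,-1],
  [0,0,0,0,0,0,-1],
])

```text
time_s: 4.8
ee_pos: [492.5, 30.3, 132.0]
tool_rot: [0.767, 0.642, -0.0, 0.0]
force: [-1.6, -1.1, 8.1]
grip_width: 0.1
grasp_force: 4.2
```

Emit:
carry_out([
  [0,0,0,0,0,1.5,-1],
  [0,0,0,0,0,0.5,-1],
  [0,0,0,0,0,0,-1],
])

```text
time_s: 5.1
ee_pos: [492.6, 30.4, 130.6]
tool_rot: [0.767, 0.642, 0.0, 0.0]
force: [-1.4, -0.8, 15.6]
grip_width: -0.1
grasp_force: 7.9
```

Emit:
carry_out([
  [0,0,0,5.5,1.2,0,-1],
  [0,0,0,5.5,1.2,0,-1],
  [0,0,0,5.4,1.7,0,-1],
  [0,0,0,5.4,1.7,0,-1],
  [0,0,0,5.3,2.1,0,-1],
  [0,0,0,5.3,2.1,0,-1],
  [0,0,0,0,0,0,-1],
])

```text
time_s: 5.8
ee_pos: [508.8, 61.3, 130.6]
tool_rot: [0.767, 0.642, 0.001, 0.0]
force: [-0.0, 1.1, 13.9]
grip_width: -0.4
grasp_force: 6.8
```

```bash
python3 - <<'E'
from h import *
E=wristE();w=robot.camera_model("wrist");s=robot.state()
a=robot.capture("wrist");cv2.imwrite("pics/w3.png",cv2.resize(a[120:320,140:400],None,fx=3,fy=3)[:,:,::-1])
totool([0,0,0])
E
```

```text
t 5.85 pos [508.8  61.3 130.6] xbearing 79.9 tilt [ 2.1e-03  8.0e-04 -1.0e+00] F [-0.  -0.4 12.8] grip -0.4
tool delta [-149.7 -490.4  129.5]
```

View pics/w3.png

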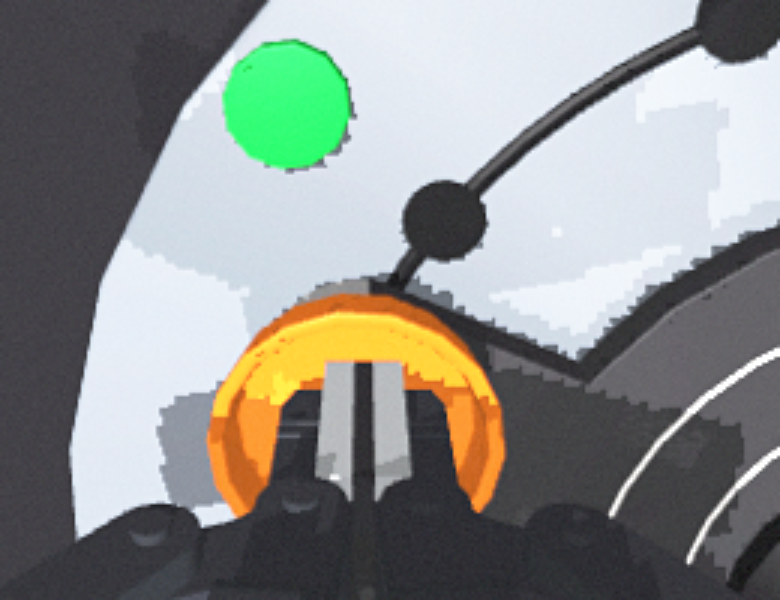

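The table turns with the tip still near the middle of the dish. The green hole is at about (288,193) in the full frame. I'll measure what is left to go.

```bash
python3 - <<'E'
from h import *
E=wristE();w=robot.camera_model("wrist");s=robot.state();R=Ro.from_quat(s["tool_rot"]).as_matrix()
for n,u,v,z in [("hole",444,219,30),("mag",288,104,37),("far",357,293,67),("l",208,440,67),("r",506,440,67)]:
    p=ray(w,u/3+140,v/3+120,z,E);print(n,p.round(1),(R.T@(p-s["ee_pos"])).round(1))
E
```

```text
hole [529.5  85.2  30. ] [ 27.   16.1 100.7]
mag [504.3 114.7  37. ] [ 51.6 -13.9  93.7]
far [512.5  88.1  67. ] [27.  -1.1 63.7]
l [482.7  65.8  67. ] [ -0.3 -26.6  63.6]
r [532.7  56.8  67. ] [-0.3 24.3 63.7]
```

Emit:
carry_out([
  [0,0,0,5.4,2.8,0,-1],
  [0,0,0,5.3,3.0,0,-1],
  [0,0,0,5.2,3.4,0,-1],
  [0,0,0,5.1,3.6,0,-1],
  [0,0,0,4.9,3.8,0,-1],
  [0,0,0,0,0,0,-1],
  [0,0,0,0,0,0,-1],
])

```text
time_s: 6.55
ee_pos: [529.7, 84.0, 130.7]
tool_rot: [0.767, 0.642, 0.001, 0.0]
force: [1.1, 2.2, 11.7]
grip_width: 0.0
grasp_force: 5.9
```

```bash
python3 - <<'E'
from h import *
E=wristE();w=robot.camera_model("wrist");s=robot.state();R=Ro.from_quat(s["tool_rot"]).as_matrix()
a=robot.capture("wrist");totool([529,84.7,130])
c,t=max(blobs(a,(5,120,100),(24,255,255),150),key=lambda q:-abs(q[0][0]-260));print(t)
for u,v in [(t[0]+t[2]/2,t[1])]:
    p=ray(w,u,v,67,E);print(p.round(1),(R.T@(p-s["ee_pos"])).round(1))
E
```

```text
t 6.6 pos [529.7  84.1 130.7] xbearing 79.9 tilt [ 0.0023  0.0013 -1.    ] F [ 1.1  1.8 11.4] grip -0.2
tool delta [ 0.5 -0.8  0.7]
[ 206  218  100   76 3024]
[532.  110.9  67. ] [26.8 -2.6 63.7]
```

The dish is now within about 1 mm of the hole. I'll lift straight up, slowly.

Emit:
carry_out([
  [0,0,0,0,0,-4,-1],
  [0,0,0,0,0,-4,-1],
  [0,0,0,0,0,-4,-1],
  [0,0,0,0,0,-4,-1],
  [0,0,0,0,0,0,-1],
  [0,0,0,0,0,0,-1],
])

```text
time_s: 7.2
ee_pos: [529.4, 83.5, 146.2]
tool_rot: [0.767, 0.642, 0.001, 0.0]
force: [1.0, 1.6, 6.4]
grip_width: -0.1
grasp_force: 3.3
```

At 146 mm the spring still pushes with about 5 N, so the plunger has risen into the hole. I'll retreat upward and check.

Emit:
carry_out([
  [0,0,0,0,0,-5,-1],
  [0,0,0,0,0,-10,-1],
  [0,0,0,0,0,-20,-1],
  [0,0,0,0,0,-30,-1],
  [0,0,0,0,0,-30,-1],
  [0,0,0,0,0,-30,-1],
  [0,0,0,0,0,0,-1],
])

```text
time_s: 7.9
ee_pos: [529.6, 83.1, 274.7]
tool_rot: [0.767, 0.642, 0.002, 0.001]
force: [-0.4, -0.0, 0.6]
grip_width: 0.1
grasp_force: 0.0
```

Emit:
carry_out([
  [0,0,0,-30,-10,0,-1],
  [0,0,0,-45,-15,0,-1],
  [0,0,0,-45,-15,0,-1],
  [0,0,0,-45,-15,0,-1],
  [0,0,0,-45,-15,0,-1],
  [0,0,0,-30,-10,0,-1],
  [0,0,0,0,0,0,-1],
  [0,0,0,0,0,0,-1],
])

```text
time_s: 8.7
ee_pos: [407.3, -139.6, 270.7]
tool_rot: [0.768, 0.641, -0.0, -0.0]
force: [0.4, 0.1, -0.2]
grip_width: -0.1
grasp_force: 0.0
```

```bash
python3 - <<'E'
from h import *
totool([0,0,0])
b=robot.capture("top");m=robot.camera_model("top");s=robot.capture("scene")
for n,lo,hi,z in [("orange",(8,120,120),(24,255,255),83),("green",(50,120,80),(80,255,255),37)]:
    for c,t in blobs(b,lo,hi): print(n,c,t,ray(m,t[0]+t[2]/2-.5,t[1]+t[3]/2-.5,z).round(1))
x=np.hstack([cv2.resize(b[90:250,160:360],(400,320)),cv2.resize(s[140:300,170:370],(400,320))])
cv2.imwrite("pics/end.png",x[:,:,::-1])
E
```

```text
t 8.7 pos [ 407.3 -139.6  270.7] xbearing 79.7 tilt [-7.e-04  1.e-04 -1.e+00] F [ 0.4  0.1 -0.2] grip -0.1
tool delta [  64.8 -425.4  271. ]
orange [268.3 152.9] [259 140  20  24 306] [614.7 -13.1  83. ]
orange [229.9 186.6] [220 178  21  19 121] [528.   80.9  83. ]
orange [129.1 220.7] [117 190  18  57 329] [454.1 334.3  83. ]
orange [115.1 225.4] [115 218   2  15  16] [437.3 358.2  83. ]
green [219. 199.] [215 195   9   9  59] [502.4 113.   37. ]
```

View pics/end.png

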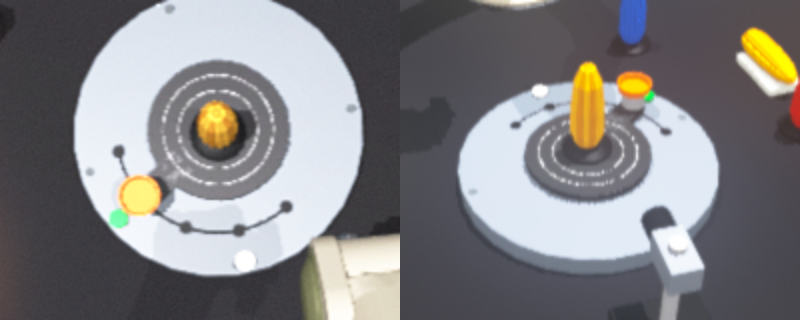

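The final view shows the dish beside the green magnet and the ear upright at the centre. The force at lift-off showed the plunger fully up.

```bash
python3 -c "
from plant import robot
print(robot.job_done())"
```

```text
the job is handed in; nothing more can be done
None
```

I pressed the plunger fully in, swung the table one step to the hole beside the green magnet, and let the plunger spring back up to lock it. The ear is still standing, the arm never went near the spare ear, lens or tile, and I handed the job in at about 9 s of the 40 s.

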